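# Draw out the ball tray and hold it over the saw's turntable

### The arm

A 6-joint arm with a two-finger parallel gripper is mounted at the origin on the work surface. World frame = base frame: x ahead of the robot, y to its left, z up, the work surface at z = 0. Lengths are in m, angles in rad, forces in N, time in s.
With the tool pointing down it reaches from about 0.325 to 0.775 m from the base axis. Payload 5.5 kg.
Tool frame: the origin (TCP) lies at the very end of the fingers, on their centre line; the grasp point (between the pads) lies grip_point_offset behind it (grip_point_offset is the distance from the TCP to the grasp point, in m); y points along the fingers, x is the direction in which the jaws open and shut, and the axes are right-handed (so a half turn about y gives the same grasp; the last joint's range is limited). The gripper opens to 85 mm and grips with 20 to 120 N. Pads are 22 mm wide; open, the fingers measure 114 mm over their backs; the gripper's body (76 mm by 85 mm) begins 54 mm behind the grasp point. The pads swing forward as they close: fully open they stand 13 mm farther back than shut.
Start: joints at [1.169, 0.091, 1.231, -0, 1.82, -0.057], TCP at [0.203, 0.565, 0.206] pointing down, gripper open.
Joint ranges: [-2.87, 2.87], [-0.86, 2.18], [0.17, 2.46], [-1.51, 4.65], [0.06, 2.69], [-2.65, 2.65]. Speed limits (rad/s): [2.57, 2.57, 3.01, 3.14, 3.14, 3.14].

### API

Orientations are given as a rotation vector (axis times angle).
In Python, from bench import sense, get_image, sign_off, grip_point_offset gives the robot as it stands. The module is installed in compiled form; this text tells all that it offers.
- The arm moves only by the shell command python3 -m handwheel 'ROWS'. ROWS is JSON, a list of rows, each a list of 3 entries, a list of its own where there are three numbers: the turn, a rotation vector about the world's x, y, z in degrees, then the shift along the world's x, y, z in mm, then the closure, from -1 (fully open) to 1 (shut). In form: [[[wx, wy, wz], [tx, ty, tz], gripper], ...]. A call has exactly 10 rows; each row is the pose to reach, as a shift and turn from the pose commanded when the call began; what a row does not reach only later rows make up. A row lasts 1/8 s, in which the tool goes at most 62.5 mm and 10.7 degrees, less where a joint would pass 70% of its speed; a pose out of reach is approached as far as the arm can. A call with a gripper value outside its range is refused whole. The fingers move at their own pace and stop on an object; the grip force is fixed at half the most. Time passes only in rows, so rows that repeat a pose let the fingers close, or fill a call up. It gives the time, the measured TCP pose, the force and the opening at its end, in the units of the state.
- sense(): the state, without advancing time (a new reading comes with each control period).
- get_image(name): name is "scene" or "top" or "wrist"; returns a dict with "color" (384x512x3 uint8, red, green, blue), "fov_y" (degrees; the focal length in pixels is half the picture's height over the tangent of half this angle, whatever the lens; pixels are square), "cx", "cy" (the principal point, pixels), "k1" (the pictures are not rectified: a ray, as slopes to the right and down, at radius r is drawn at 1 + k1 r^2 times it, then the intrinsics apply), "pose" (4x4, takes a point from camera to world coordinates). Camera axes: x right, y up, looking along -z (the intrinsics and any distortion apply to the point x, -y, -z); pixel columns grow to the right and rows downward; lengths in m; the calibration is good to about 2 mm. A picture is of the moment at which its call begins. There is no depth.
- sign_off(): hands the job in, once; it reports no verdict.
The state is a dict: "t": time; "q": joint angles; "dq": joint speeds; "joint_torque": joint torques, N m; "tcp_pos": TCP position; "tcp_rot": TCP orientation; "wrist_force": force on the tool from outside, world axes, zero at the start; "ft_torque": the same for the moment, N m; "gripper_width": finger opening in m.
Only numpy, scipy, OpenCV 4.12 (cv2) and the standard library are available. Lean on these libraries where they do the work, as an engineer would, in place of code of your own. Each camera call takes 0.05 s, during which the arm holds its last target.

### The job

Draw the grey bearing tray out of its blue dock by the upright orange grip, sliding it straight out of the open end until it is clear of the yellow lips, and carry it to the stripped saw turntable without letting the loose steel ball get out of its pocket. Finish while still holding the tray: level and still, nothing but the gripper carrying it, with its pocket straight above the red hub and about a hand's width (10 cm) over it, so that the fitter can take the ball. Leave the glue bottle, pin jar, screwdriver and corner sample where they are.

Things in the scene. Friction and masses are not known exactly. Their poses are not given: they have to be found in the camera images.
- tray_grip (a point): Centre of the tray's grip, 55 mm above the tray's underside. The grip is an upright orange plate on the tray, 14 mm thick along the tray's x, 60 mm wide along y, its top 70 mm above the underside; take it from above, fingers closing along the tray's x. Axes as the tray's
- tray: Loose grey plastic tray, 150 mm long (x), 100 mm wide (y), 9 mm thick, about 0.2 kg; origin at the centre of its underside, z up, square to the plate; -x is the way it slides out. The grip stands 25 mm from the origin in -x. In the dock the underside is 6 mm above the bench and the tray's x lies along the dock's x, its centre within 15 mm of the dock's
- tray_pocket (a point): Centre of the ball when it lies mid-pocket: 70 mm from the grip in the tray's +x, 18.5 mm above the tray's underside. The pocket is a round black-floored recess in the tray's top, 36 mm across, 3 mm deep; the ball climbs out if the tray tips about 40 degrees or is jerked. Axes as the tray's
- ball_center (a point): Centre of the loose steel ball, 25 mm across, 64 g, free to roll in the tray's pocket
- dock: Fixed blue dock, origin at the centre of its underside, z up, open end at -x. Base 156 x 128 x 6 mm. Side guides 108 mm apart with yellow lips over the tray's long edges: 84 mm apart, undersides 20 and tops 24 mm above the bench, from x = -14 mm to the end stop at x = 78 mm. The tray lifts out only once its rear edge is past the lips' front ends: about 100 mm of straight pull along -x
- hub (a point): Centre of the top of the red hub, 60 mm across, 35 mm above the bench, in the middle of the turntable, z up
- turntable: Round stripped turntable of a mitre saw, fixed to the bench, 200 mm across, 23 mm high without its hub; origin at the centre of its underside
- glue: White glue bottle with an orange cap, 56 mm across, 150 mm tall, standing; origin at the centre of its underside. To be left alone
- pins: Pale pin jar with a grey steel lid, 60 mm across, 80 mm tall, standing; origin at the centre of its underside. To be left alone
- screwdriver: Screwdriver lying on the bench along its x, about 180 mm long, red handle. To be left alone
- corner: Mitred corner sample of dark wood moulding with a gilt edge, two legs 105 mm long at 45 degrees to its x, 20 mm high; origin at the corner, underside. To be left alone
Mind the look-alikes: they are no part of the job. Of the things shaped like the tray, the grey one is meant. There is more than one size of the turntable; the job needs the larger.

How it is judged:
On the way:
1. the tray has been slid out of the dock past the lips (x of tray in the frame of dock below -0.085 m), for 0.1 s.
At the end, for the whole second after the job is handed in: Only the fingers hold the still tray: pocket centre within 30 mm sideways of the hub and 50 to 160 mm above it, tray level within 0.12 rad, ball in its pocket, no contact with turntable, dock, bottle or jar, and the four other things within 30 mm of where they began (horizontal distance between tray_pocket and hub below 0.03 m and z of tray_pocket in the frame of hub between 0.05 and 0.16 m and angle between tray's own z axis and vertical below 0.12 rad and distance between ball_center and tray_pocket below 0.02 m and linear speed of tray below 0.02 m/s and angular speed of tray below 0.15 rad/s and contact force between tray and the fingers above 2 N and contact force between tray and turntable below 0.1 N and contact force between tray and dock below 0.1 N and contact force between tray and glue below 0.1 N and contact force between tray and pins below 0.1 N and distance of each of glue, pins, screwdriver, corner from where it was at the start of the episode below 0.03 m); the arm keeps its last pose, push and grip.
It fails at once if the ball gets out of its pocket (distance between ball_center and tray_pocket above 0.02 m).
It fails at once if a bystander is knocked or moved (distance of any of glue, pins, screwdriver, corner from where it was at the start of the episode above 0.03 m).
It also fails if it takes over 45 s, if anything falls off the work surface, if the arm or the gripper's body presses on something with over 40 N, if the wrist force passes 120 N, or if a joint passes its speed limit or range.

## Working session

There is one attempt and no reset: what is moved stays moved. The work goes in short steps, Python scripts to look and compute and a shell command to move; the robot and the scene stay as the last step left them, time stands still between calls to the robot, and variables do not carry over. Pictures are saved under pics/ and viewed, and the job is handed in when it is done.

```bash
mkdir -p pics; cat > h.py <<'E'
import numpy as np, cv2
from bench import sense,get_image,grip_point_offset
def snap(n,f):
    im=get_image(n); cv2.imwrite('pics/'+f,im['color'][:,:,::-1]); 
    np.savez('pics/'+f+'.npz',**im); return im
def load(f): return dict(np.load('pics/'+f+'.npz'))
def ray(im,u,v):
    H=im['color'].shape[0]; f=H/2/np.tan(np.radians(float(im['fov_y']))/2)
    K=np.array([[f,0,float(im['cx'])],[0,f,float(im['cy'])],[0,0,1]])
    p=cv2.undistortPoints(np.array([[[u,v]]],float),K,np.array([float(im['k1']),0,0,0]))[0,0]
    d=np.array([p[0],-p[1],-1]); P=im['pose']; return P[:3,3],P[:3,:3]@d
def onz(im,u,v,z):
    o,d=ray(im,u,v); return o+d*(z-o[2])/d[2]
def proj(im,X):
    H=im['color'].shape[0]; f=H/2/np.tan(np.radians(float(im['fov_y']))/2)
    P=im['pose']; c=P[:3,:3].T@(np.array(X)-P[:3,3]); a,b=c[0]/-c[2],-c[1]/-c[2]
    s=1+float(im['k1'])*(a*a+b*b); return np.array([f*a*s+float(im['cx']),f*b*s+float(im['cy'])])
E
python3 - <<'E'
from h import *
print(sense()); print(grip_point_offset)
for n in('scene','top','wrist'):
    im=snap(n,n+'0.png'); print(n,im['fov_y'],im['k1'],im['cx'],im['cy'],im['pose'][:3].round(3).tolist())
E
```

```text
{'t': 0.0, 'q': array([ 1.16928640e+00,  9.18346198e-02,  1.23191179e+00,  7.24906705e-06,
        1.81980009e+00, -5.67184057e-02]), 'dq': array([ 0.00043887,  0.00089716,  0.0018545 ,  0.00091104,  0.00092232,
       -0.00067513]), 'joint_torque': array([ 1.78960530e-03, -4.58731592e+01, -4.18025708e+01, -1.59980900e-04,
        1.16887936e-02,  2.77232249e-05]), 'tcp_pos': array([0.20267653, 0.5643699 , 0.2052508 ]), 'tcp_rot': array([-1.35386733, -0.95033623,  0.95308713]), 'wrist_force': array([-0.33173361,  0.54862025,  0.09189448]), 'ft_torque': array([-0.04385399,  0.00904277,  0.00022568]), 'gripper_width': 0.08542165118452129}
0.0187
scene 54.53551531764662 -0.0020331850888862996 250.6682483035196 190.35221679326864 [[0.43, -0.607, 0.668, 1.37], [0.903, 0.283, -0.323, -0.542], [0.007, 0.743, 0.67, 0.928]]
top 51.74357393541526 -0.12138713502875163 254.14160540230864 193.49651286015438 [[-0.018, 0.998, -0.065, 0.418], [-1.0, -0.018, -0.002, -0.116], [-0.003, 0.065, 0.998, 1.246]]
wrist 60.69282233480167 -0.03840977467683792 262.8440305764554 192.7190633475204 [[0.338, -0.894, -0.294, 0.128], [0.941, 0.321, 0.108, 0.592], [-0.002, -0.313, 0.95, 0.373]]
```

View pics/scene0.png

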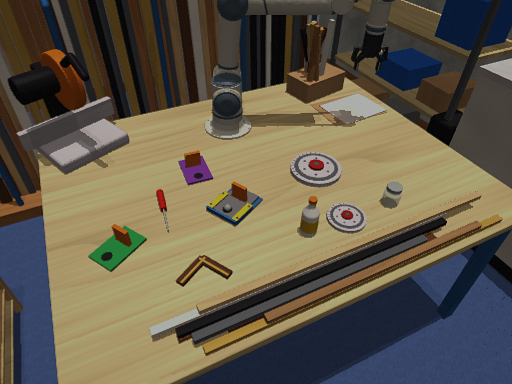

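View pics/top0.png

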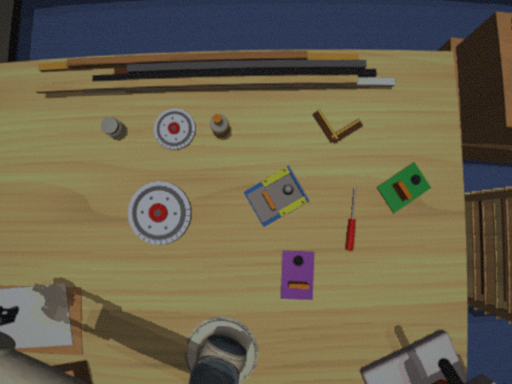

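View pics/wrist0.png

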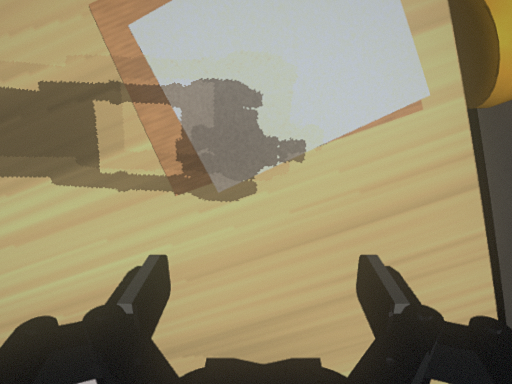

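The top view (image up is +x, left is +y) shows the dock with the grey tray near (277,196), its grip at (269,200) and the ball at (288,189). The larger turntable is near (160,212). Next I'll measure these.

```bash
python3 - <<'E'
from h import *
t=load('top0.png'); s=load('scene0.png')
def blobs(im,lo,hi,box,amin=8):
    hsv=cv2.cvtColor(im['color'],cv2.COLOR_RGB2HSV); m=cv2.inRange(hsv,np.array(lo),np.array(hi))
    x0,y0,x1,y1=box; k=np.zeros_like(m);k[y0:y1,x0:x1]=m[y0:y1,x0:x1]
    n,l,st,c=cv2.connectedComponentsWithStats(k)
    return [(c[i].round(2),st[i,4],cv2.minAreaRect(np.argwhere(l==i)[:,::-1].astype(np.float32))) for i in range(1,n) if st[i,4]>=amin]
for nm,lo,hi in(('yellow',(22,150,120),(35,255,255)),('orange',(5,150,80),(17,255,255)),('blue',(100,80,50),(125,255,255))):
    for n,im,box in(('top',t,(235,155,320,235)),('scene',s,(195,175,275,230))):
        for b in blobs(im,lo,hi,box): print(nm,n,b)
for n,im,box in(('top',t,(140,190,180,235)),('scene',s,(295,150,340,185))):
    for lo,hi in(((0,150,80),(5,255,255)),((170,150,80),(180,255,255))):
        for b in blobs(im,lo,hi,box): print('red',n,b)
a=cv2.resize(t['color'][155:235,230:325],None,fx=8,fy=7.4,interpolation=cv2.INTER_CUBIC)
a=cv2.resize(t['color'][157:232,230:325],None,fx=8,fy=8,interpolation=cv2.INTER_CUBIC)
cv2.imwrite('pics/dockz.png',a[:,:,::-1])
a=cv2.resize(s['color'][175:235,190:285],None,fx=8,fy=8,interpolation=cv2.INTER_CUBIC)
cv2.imwrite('pics/dockzs.png',a[:,:,::-1])
E
```

```text
yellow top (array([274.96, 176.82]), np.int32(150), ((275.00006103515625, 176.5), (6.077701091766357, 28.03184700012207), 60.2551155090332))
yellow top (array([292.45, 205.89]), np.int32(154), ((292.23846435546875, 206.29232788085938), (6.449805736541748, 28.155881881713867), 60.2551155090332))
yellow scene (array([217.8 , 198.97]), np.int32(99), ((217.82354736328125, 198.79412841796875), (4.880934715270996, 22.99462890625), 49.398704528808594))
yellow scene (array([242.09, 211.15]), np.int32(109), ((242.00003051757812, 211.50003051757812), (4.949747085571289, 21.92030906677246), 45.0))
orange top (array([268.44, 199.77]), np.int32(82), ((268.5, 199.99998474121094), (19.349416732788086, 4.34121561050415), 60.2551155090332))
orange scene (array([238.73, 185.33]), np.int32(48), ((238.80001831054688, 185.4000244140625), (15.205260276794434, 2.683281421661377), 26.56505012512207))
blue top (array([297.19, 183.47]), np.int32(78), ((296.97149658203125, 183.3082733154297), (38.9420280456543, 2.231428384780884), 59.74356460571289))
blue top (array([252.74, 188.53]), np.int32(76), ((252.73529
[... 204 characters left out ...]
8.85917091369629), 59.74356460571289))
blue scene (array([256.47, 202.23]), np.int32(53), ((256.0000305175781, 202.50001525878906), (3.535533905029297, 13.435027122497559), 45.0))
blue scene (array([221.07, 213.74]), np.int32(68), ((220.92926025390625, 213.6273651123047), (33.509361267089844, 2.136829376220703), 29.05460548400879))
blue scene (array([241.25, 217.17]), np.int32(12), ((241.50003051757812, 217.00003051757812), (0.7071065902709961, 9.192388534545898), 45.0))
red top (array([157.65, 212.42]), np.int32(184), ((157.49998474121094, 212.5), (16.36365509033203, 16.36365509033203), 33.6900634765625))
red scene (array([315.99, 163.98]), np.int32(95), ((316.0, 164.0), (8.0, 14.0), 90.0))
```

View pics/dockz.png

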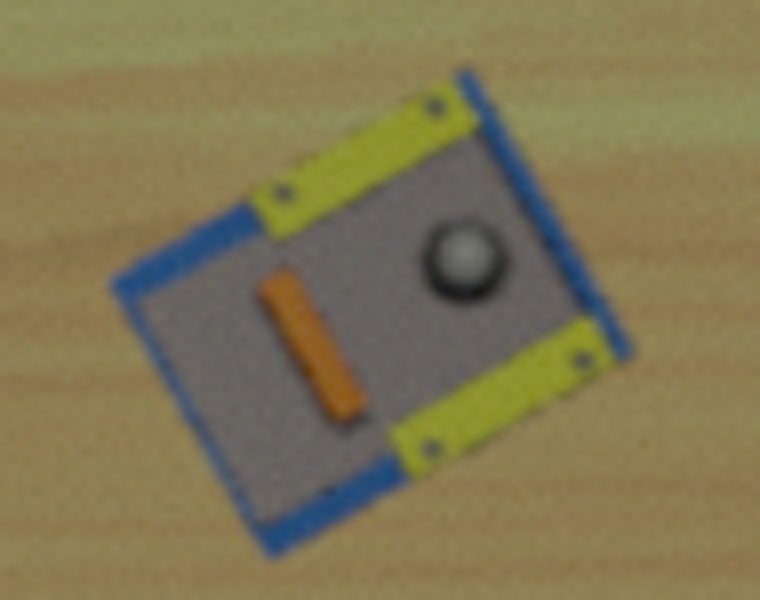

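View pics/dockzs.png

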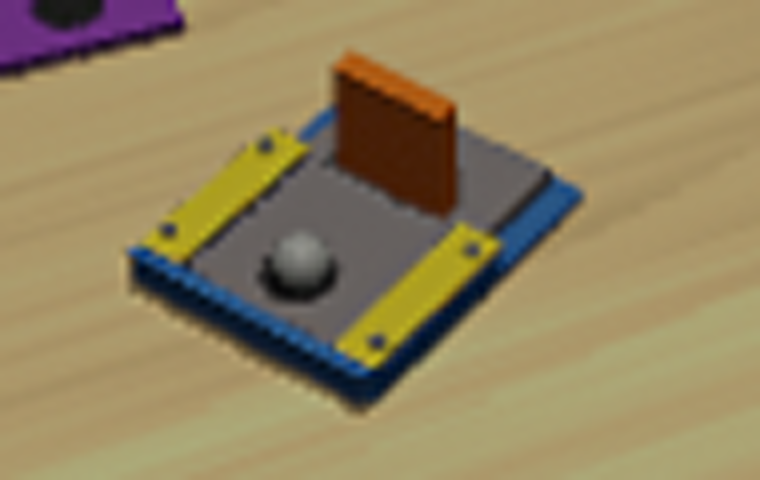

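The crops show the tray seated with the ball mid-pocket. The open end points lower-left in the top view, which is toward the robot and +y. Now the world poses.

```bash
python3 - <<'E'
from h import *
t=load('top0.png'); s=load('scene0.png')
def crn(x,y): return 230+(x+.5)/8-.5,157+(y+.5)/8-.5
def crs(x,y): return 190+(x+.5)/8-.5,175+(y+.5)/8-.5
pr=lambda n,p:print(n,(1000*p).round(1))
L=onz(t,274.96,176.82,.024);R=onz(t,292.45,205.89,.024);pr('lipL',L);pr('lipR',R)
n=L-R; print('dist',np.linalg.norm(n)); y=n/np.linalg.norm(n); x=np.array([y[1],-y[0],0]); print('yaw from lips',np.degrees(np.arctan2(x[1],x[0])))
Ls=onz(s,217.8,198.97,.024);Rs=onz(s,242.09,211.15,.024);pr('sc lip',Ls);pr('sc lip',Rs);
n2=Rs-Ls
print(np.degrees(np.arctan2(n2[1],n2[0])))
# lip edges line direction by corners
for a,b in(((250,205),(460,80)),((285,238),(488,128)),((390,432),(590,316)),((408,475),(618,365)),((110,285),(265,553)),((465,70),(632,352))):
    d=onz(t,*crn(*b),.022)-onz(t,*crn(*a),.022); print('dir',np.degrees(np.arctan2(d[1],d[0])),np.linalg.norm(d))
g=onz(t,268.5,199.9,.076);pr('grip',g)
pr('grip sc',onz(s,*crs(395,86),.076)); 
# grip ends
for a,b in(((274,280),(350,413)),):
    d=onz(t,*crn(*b),.076)-onz(t,*crn(*a),.076); print('gripdir',np.degrees(np.arctan2(d[1],d[0])),np.linalg.norm(d))
b=onz(t,*crn(465,258),.0245);pr('ball',b)
pr('ball sc',onz(s,*crs(302,258),.0245))
d=b-g;print('grip->ball',np.degrees(np.arctan2(d[1],d[0])),np.linalg.norm(d[:2]))
pr('hub',onz(t,157.55,212.45,.035));pr('hub sc',onz(s,316,164,.035))
E
```

```text
lipL [ 548.3 -178.9   24. ]
lipR [ 457.1 -231.    24. ]
dist 0.10505920530856884
yaw from lips -60.232076420120926
sc lip [ 459.6 -230.3   24. ]
sc lip [ 550.9 -177.7   24. ]
29.958097566775837
dir -60.16788878496455 0.09536536985139649
dir -62.517676973307 0.09000710625888303
dir -61.0409914259474 0.08981648831421468
dir -63.538306228280376 0.09202198521996652
dir -150.96724342635525 0.11967771999018677
dir -150.75370563386477 0.12736666314445824
grip [ 474.5 -155.6   76. ]
grip sc [ 478.8 -156.4   76. ]
gripdir -151.39753232756453 0.05666856972690313
ball [ 510.3 -217.5   24.5]
ball sc [ 510.6 -215.4   24.5]
grip->ball -59.95021642756993 0.07147020267022391
hub [443.7 185.3  35. ]
hub sc [447.7 185.4  35. ]
```

```bash
python3 - <<'E'
from h import *
from scipy.spatial.transform import Rotation as R
s=sense();M=R.from_rotvec(s['tcp_rot']).as_matrix();print(M.round(3))
yw=np.degrees(np.arctan2(M[1,0],M[0,0]));print('tool x yaw',yw,s['t'])
print('q1,q6 deg',np.degrees(s['q'][[0,5]]))
E
```

```text
[[ 0.338 -0.001 -0.941]
 [ 0.941 -0.001  0.338]
 [-0.002 -1.     0.   ]]
tool x yaw 70.24361106895425 0.15
q1,q6 deg [66.99522904 -3.24866068]
```

```bash
python3 -m handwheel '[[[0,0,-4],[8,-20,0],-1],[[0,0,-12],[22,-60,0],-1],[[0,0,-20],[38,-100,0],-1],[[0,0,-28],[54,-140,0],-1],[[0,0,-36],[69,-180,0],-1],[[0,0,-44],[84,-220,0],-1],[[0,0,-52],[99,-260,0],-1],[[0,0,-60],[114,-300,0],-1],[[0,0,-67],[127,-335,0],-1],[[0,0,-70],[137,-360,0],-1]]'
python3 -m handwheel '[[[0,0,-5],[8,-20,0],-1],[[0,0,-12],[22,-60,0],-1],[[0,0,-20],[38,-105,0],-1],[[0,0,-28],[54,-150,0],-1],[[0,0,-36],[73,-200,0],-1],[[0,0,-44],[92,-250,0],-1],[[0,0,-52],[110,-295,0],-1],[[0,0,-58],[124,-335,0],-1],[[0,0,-60.5],[131,-355,0],-1],[[0,0,-60.5],[133,-360,0],-1]]'
python3 - <<'E'
from h import *
from scipy.spatial.transform import Rotation as R
for n in('wrist','top'): snap(n,n+'1.png')
s=sense();M=R.from_rotvec(s['tcp_rot']).as_matrix()
print(np.degrees(np.arctan2(M[1,0],M[0,0])),s['tcp_pos'],s['t'])
t=get_image('wrist')
print(proj(t,s['tcp_pos']), proj(t,[.4760,-.156,.076]))
E
```

```text
t: 1.4
tcp_pos: [0.3401, 0.2032, 0.2062]
tcp_rot: [-1.571, -0.001, 0.0]
wrist_force: [-0.3, 0.5, -0.0]
gripper_width: 0.0853
t: 2.65
tcp_pos: [0.4728, -0.1557, 0.2059]
tcp_rot: [-1.411, 0.82, -0.818]
wrist_force: [-0.1, 0.9, -0.5]
gripper_width: 0.0855
-60.171759488565215 [ 0.47278302 -0.15477581  0.20629989] 2.75
[262.91455755 236.05697047] [265.73974281 173.02083191]
```

View pics/wrist1.png

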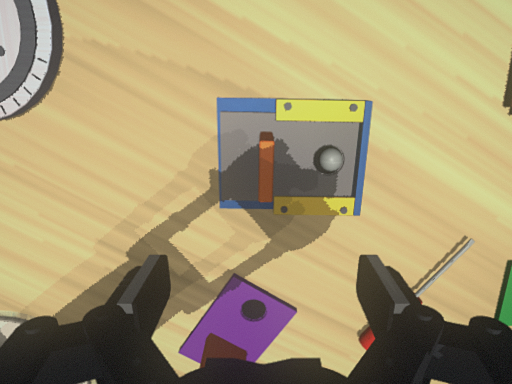

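```bash
python3 - <<'E'
from h import *
t=load('wrist1.png')
a=cv2.resize(t['color'][85:225,205:385],None,fx=4.2,fy=4.2,interpolation=cv2.INTER_CUBIC)
cv2.imwrite('pics/w1z.png',a[:,:,::-1]);print(t['pose'][:3].round(3))
E
```

```text
[[ 0.496  0.825  0.272  0.543]
 [-0.869  0.471  0.155 -0.116]
 [-0.001 -0.313  0.95   0.373]]
```

View pics/w1z.png

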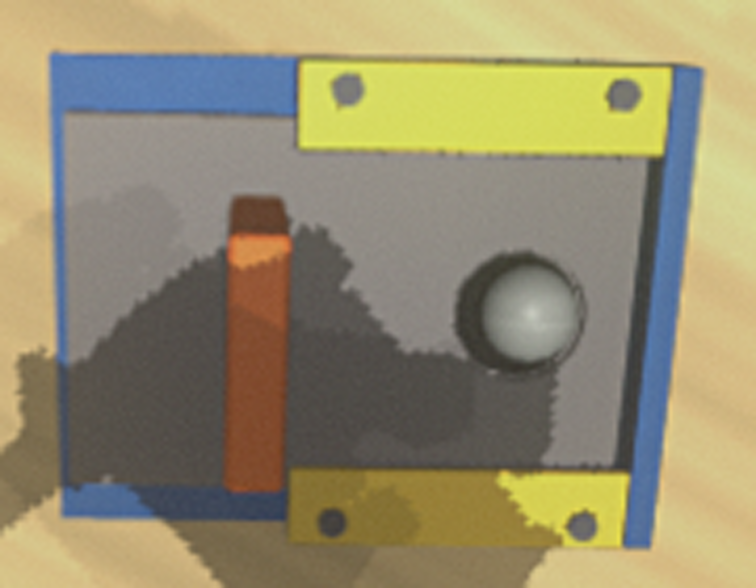

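```bash
python3 - <<'E'
from h import *
t=load('wrist1.png')
c=lambda x,y:(205+(x+.5)/4.2-.5,85+(y+.5)/4.2-.5)
W=lambda p,z:onz(t,*c(*p),z)
ang=lambda d:np.degrees(np.arctan2(d[1],d[0]))
g=[W(p,.076) for p in((229,234),(291,234),(282,491),(224,489))]
print('grip c',np.mean(g,0)*1000,'w',np.linalg.norm(g[0]-g[1]),np.linalg.norm(g[2]-g[1]),'ydir',ang((g[0]+g[1])-(g[2]+g[3])))
for a,b in(((299,60),(671,66)),((297,148),(664,157)),((290,468),(629,473)),((289,540),(625,546))):
    d=W(b,.024)-W(a,.024);print('lip',ang(d),np.linalg.norm(d))
i1=(W((297,148),.024)+W((664,157),.024))/2;i2=(W((290,468),.024)+W((629,473),.024))/2
print('lip inner gap',np.linalg.norm(i1-i2),'mid',(i1+i2)*500, ang(i1-i2))
b=W((530,313),.0245);print('ball',b*1000)
m=(i1+i2)/2; x=np.array([np.cos(np.radians(-60.5)),np.sin(np.radians(-60.5)),0]);y=np.array([-x[1],x[0],0])
gc=np.mean(g,0);print('grip in dock: x',(gc-m)@x*1000+32,'y',(gc-m)@y*1000,'ball y',(b-m)@y*1000, 'ball-grip x',(b-gc)@x*1000)
E
```

```text
grip c [ 477.06257959 -156.21653628   76.        ] w 0.013395430678108633 0.05900188564946884 ydir 28.347084875122277
lip -60.964283063850466 0.09149031494505773
lip -61.4997924848 0.09200719686460207
lip -61.175405328598785 0.09123772847233576
lip -61.41899256631713 0.0920711147182755
lip inner gap 0.08398765046837658 mid [ 504.26409744 -204.88869937   24.        ] 28.842204355014665
ball [ 512.90579531 -217.60149322   24.5       ]
grip in dock: x -23.756762641453456 y 0.2923238310314725 ball y 1.2612717644071285 ball-grip x 71.07679081144984
```

```bash
python3 -m handwheel '[[[0,0,-1],[4,-1,-10],-1],[[0,0,-1],[4,-1,-32],-1],[[0,0,-1],[4,-1,-55],-1],[[0,0,-1],[4,-1,-78],-1],[[0,0,-1],[4,-1,-101],-1],[[0,0,-1],[4,-1,-123],-1],[[0,0,-1],[4,-1,-142],-1],[[0,0,-1],[4,-1,-156],-1],[[0,0,-1],[4,-1,-163],-1],[[0,0,-1],[4,-1,-164],-1]]'
python3 - <<'E'
from h import *
snap('wrist','wrist2.png');print(sense()['tcp_pos'])
E
```

```text
t: 4.05
tcp_pos: [0.4768, -0.1563, 0.0422]
tcp_rot: [-1.406, 0.832, -0.832]
wrist_force: [-0.0, -0.3, -0.1]
gripper_width: 0.0856
[ 0.47700858 -0.15636349  0.04260168]
```

View pics/wrist2.png

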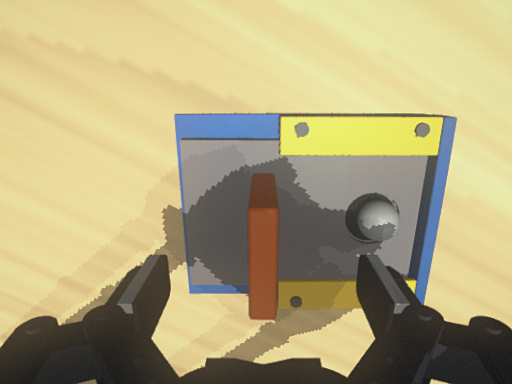

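The fingers straddle the grip (columns 249–277), with their midpoint at about 263. Closing now.

```bash
python3 -m handwheel '[[[0,0,0],[0,0,0],-0.5],[[0,0,0],[0,0,0],-0.2],[[0,0,0],[0,0,0],0.1],[[0,0,0],[0,0,0],0.3],[[0,0,0],[0,0,0],0.5],[[0,0,0],[0,0,0],0.65],[[0,0,0],[0,0,0],0.8],[[0,0,0],[0,0,0],1],[[0,0,0],[0,0,0],1],[[0,0,0],[0,0,0],1]]'
python3 - <<'E'
from h import *
snap('wrist','wrist3.png');s=sense();print(s['wrist_force'],s['gripper_width'])
E
```

```text
t: 5.35
tcp_pos: [0.4768, -0.1563, 0.0426]
tcp_rot: [-1.406, 0.832, -0.832]
wrist_force: [-1.5, 0.1, 4.3]
gripper_width: 0.0121
[-2.37129314  0.86757861  4.23834061] 0.011977665262407372
```

View pics/wrist3.png

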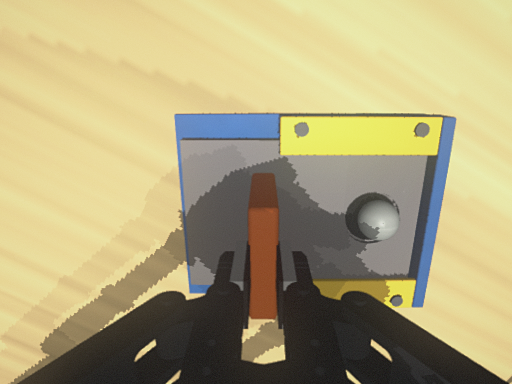

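The fingers hold the plate at 12 mm and the tray hasn't shifted. Next is a gentle pull with a 1.5 mm lift.

```bash
python3 -m handwheel '[[[0,0,0],[0,0,1],1],[[0,0,0],[-0.5,0.9,1.5],1],[[0,0,0],[-1.9,3.5,1.5],1],[[0,0,0],[-4.3,7.9,1.5],1],[[0,0,0],[-7.2,13.1,1.5],1],[[0,0,0],[-10.6,19.3,1.5],1],[[0,0,0],[-14.5,26.3,1.5],1],[[0,0,0],[-18.4,33.3,1.5],1],[[0,0,0],[-21.7,39.4,1.5],1],[[0,0,0],[-24.1,43.8,1.5],1]]'
python3 - <<'E'
from h import *
snap('wrist','wrist4.png');s=sense();print(s['tcp_pos'],s['wrist_force'],s['gripper_width'])
E
```

```text
t: 6.65
tcp_pos: [0.4525, -0.1121, 0.0439]
tcp_rot: [-1.406, 0.832, -0.832]
wrist_force: [-0.5, -0.2, -2.4]
gripper_width: 0.0122
[ 0.45236628 -0.1117148   0.04393287] [ 0.71403494 -0.4214473  -2.79789882] 0.0117818994874546
```

View pics/wrist4.png

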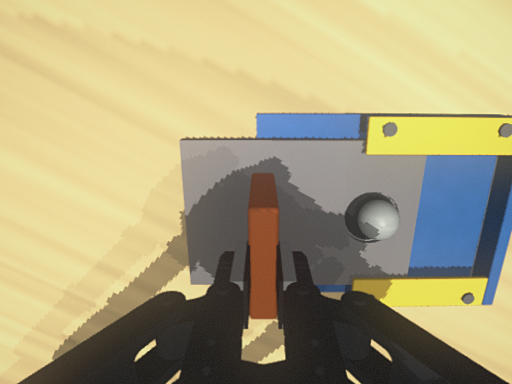

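The tray has come 50 mm and moves with the gripper, with the ball central and a -2.6 N load (tray plus ball, so it hangs free). I'll keep pulling.

```bash
python3 -m handwheel '[[[0,0,0],[-1.5,2.6,0],1],[[0,0,0],[-4.8,8.8,0],1],[[0,0,0],[-9.7,17.5,0],1],[[0,0,0],[-14.5,26.3,0],1],[[0,0,0],[-19.3,35,0],1],[[0,0,0],[-24.2,43.8,0],1],[[0,0,0],[-29,52.5,0],1],[[0,0,0],[-33.3,60.4,0],1],[[0,0,0],[-36.7,66.5,0],1],[[0,0,0],[-38.6,70,0],1]]'
python3 - <<'E'
from h import *
snap('wrist','wrist5.png');snap('top','top5.png');s=sense();print(s['tcp_pos'],s['wrist_force'],s['gripper_width'])
E
```

```text
t: 7.95
tcp_pos: [0.4139, -0.0421, 0.0439]
tcp_rot: [-1.406, 0.832, -0.832]
wrist_force: [0.1, 0.5, -2.8]
gripper_width: 0.012
[ 0.41401783 -0.04223217  0.04388813] [ 0.09993865  0.30049241 -2.37552765] 0.01194105458049027
```

View pics/wrist5.png

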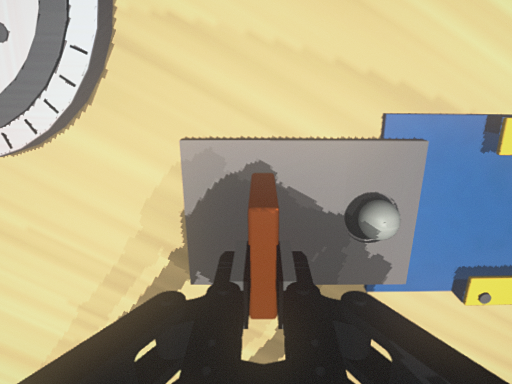

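Past the lips; the tray's rear edge (column ~428) is clear of the lip ends (column ~500). I'll lift it, then carry it across in +y.

```bash
python3 -m handwheel '[[[0,0,0],[0,0,2],1],[[0,0,0],[0,0,8],1],[[0,0,0],[0,0,18],1],[[0,0,0],[0,0,31],1],[[0,0,0],[0,0,46],1],[[0,0,0],[0,0,62],1],[[0,0,0],[0,0,78],1],[[0,0,0],[0,0,92],1],[[0,0,0],[0,0,104],1],[[0,0,0],[0,0,110],1]]'
python3 -m handwheel '[[[0,0,0],[0,1,0],1],[[0,0,0],[0,5,0],1],[[0,0,0],[0,13,0],1],[[0,0,0],[0,25,0],1],[[0,0,0],[0,40,0],1],[[0,0,0],[0,58,0],1],[[0,0,0],[-1,76,0],1],[[0,0,0],[-1,94,0],1],[[0,0,0],[-1,112,0],1],[[0,0,0],[-1,130,0],1]]'
python3 - <<'E'
from h import *
snap('wrist','wrist6.png');snap('scene','scene6.png');s=sense();print(s['tcp_pos'],s['wrist_force'],s['gripper_width'])
E
```

```text
t: 9.3
tcp_pos: [0.4143, -0.0425, 0.1548]
tcp_rot: [-1.405, 0.832, -0.833]
wrist_force: [-0.1, 0.5, -2.1]
gripper_width: 0.0119
t: 10.55
tcp_pos: [0.4128, 0.089, 0.1539]
tcp_rot: [-1.406, 0.832, -0.832]
wrist_force: [-0.1, 0.0, -1.5]
gripper_width: 0.0121
[0.41277317 0.08959032 0.15384199] [ 0.06455837 -1.31289782 -2.24876884] 0.011853785287095912
```

View pics/wrist6.png

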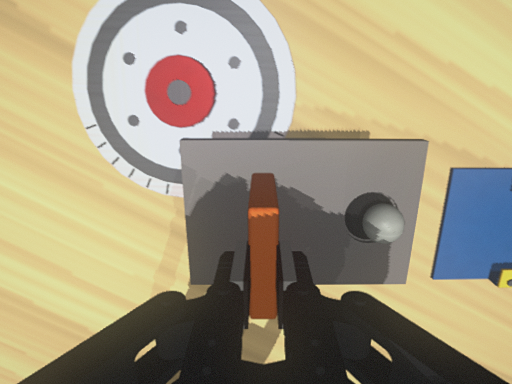

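The hub is in view at about (180,91) and the ball is in its pocket. I'll refine the hub from this picture.

```bash
python3 - <<'E'
from h import *
t=load('wrist6.png')
hsv=cv2.cvtColor(t['color'],cv2.COLOR_RGB2HSV);m=cv2.inRange(hsv,(0,150,80),(4,255,255))|cv2.inRange(hsv,(172,150,80),(180,255,255))
m[150:]=0
p=max(cv2.findContours(m,cv2.RETR_EXTERNAL,2)[0],key=cv2.contourArea);e=cv2.fitEllipse(p);print(e,onz(t,*e[0],.035)*1000)
W=onz(t,180-.5,91,.035)
M=proj(t,[.4447,.1853,.035]);print(M)
# pocket from picture at floor/rim plane: tray top z = underside+9
print('pocket rim',onz(t,375,218,.1165+.009)*1000, sense()['tcp_pos'])
E
```

```text
((182.7135009765625, 88.90457153320312), (54.293758392333984, 72.03175354003906), 161.90472412109375) [448.96513211 185.39140588  35.        ]
[180.69282379  93.60418975]
pocket rim [447.01332023  24.91904628 125.5       ] [0.41277317 0.08959032 0.15384199]
```

```bash
python3 -m handwheel '[[[0,0,0],[0,18,0],1],[[0,0,0],[0,37,0],1],[[0,0,0],[0,57,0],1],[[0,0,0],[0,77,0],1],[[0,0,0],[0,97,0],1],[[0,0,0],[0,116,0],1],[[0,0,0],[-1,133,0],1],[[0,0,0],[-1,146,0],1],[[0,0,0],[-1,154,0],1],[[0,0,0],[-1,157,0],1]]'
python3 -m handwheel '[[[0,0,0],[0,0,0],1],[[0,0,0],[0,0,0],1],[[0,0,0],[0,0,0],1],[[0,0,0],[0,0,0],1],[[0,0,0],[0,0,0],1],[[0,0,0],[0,0,0],1],[[0,0,0],[0,0,0],1],[[0,0,0],[0,0,0],1],[[0,0,0],[0,0,0],1],[[0,0,0],[0,0,0],1]]'
python3 - <<'E'
from h import *
snap('wrist','wrist7.png');t=snap('top','top7.png');sc=snap('scene','scene7.png');s=sense();print(s['tcp_pos'],s['tcp_rot'],s['wrist_force'],s['gripper_width'],abs(s['dq']).max())
a=cv2.resize(sc['color'][70:250,200:440],None,fx=3.2,fy=3.2);cv2.imwrite('pics/s7z.png',a[:,:,::-1])
a=cv2.resize(t['color'][130:290,80:300],None,fx=3.5,fy=3.5);cv2.imwrite('pics/t7z.png',a[:,:,::-1])
print('hub exp px top',proj(t,[.446,.1853,.035]),'hub scene',proj(sc,[.446,.1853,.035]),'ball exp',proj(t,[.446,.1853,.135]),proj(sc,[.446,.1853,.135]))
E
```

```text
t: 11.9
tcp_pos: [0.4121, 0.2447, 0.1538]
tcp_rot: [-1.406, 0.832, -0.832]
wrist_force: [-0.3, -0.4, -2.3]
gripper_width: 0.0119
t: 13.15
tcp_pos: [0.4121, 0.2445, 0.1539]
tcp_rot: [-1.406, 0.832, -0.832]
wrist_force: [0.1, -0.6, -2.3]
gripper_width: 0.012
[0.41210333 0.24448796 0.1538678 ] [-1.40570865  0.83222392 -0.83221035] [-0.32876113  0.04533296 -3.29414223] 0.012119668619020377 0.001354905763530901
hub exp px top [157.55933491 211.71314049] hub scene [315.727008   163.76246236] ball exp [148.91421755 211.01486811] [319.06595696 142.49717544]
```

View pics/wrist7.png

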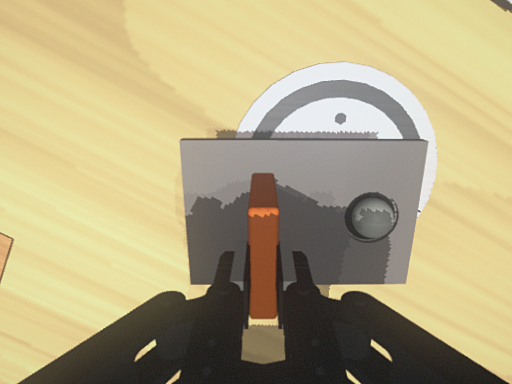

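View pics/s7z.png

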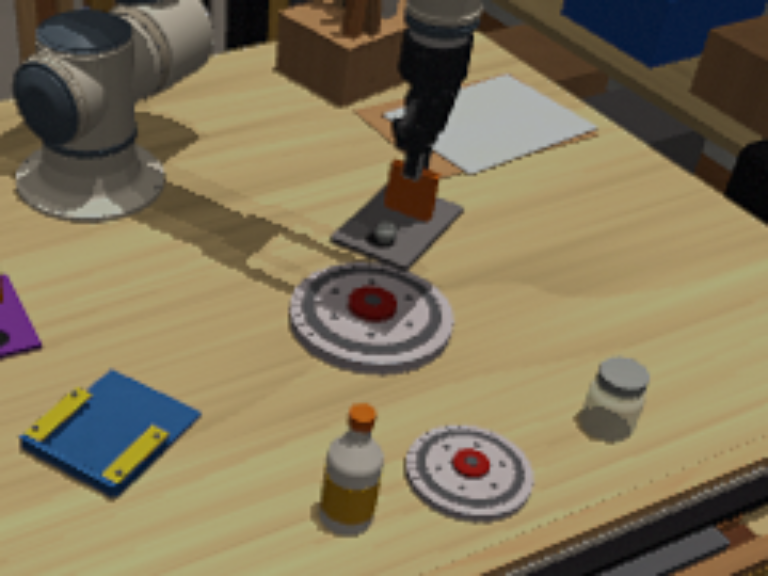

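View pics/t7z.png

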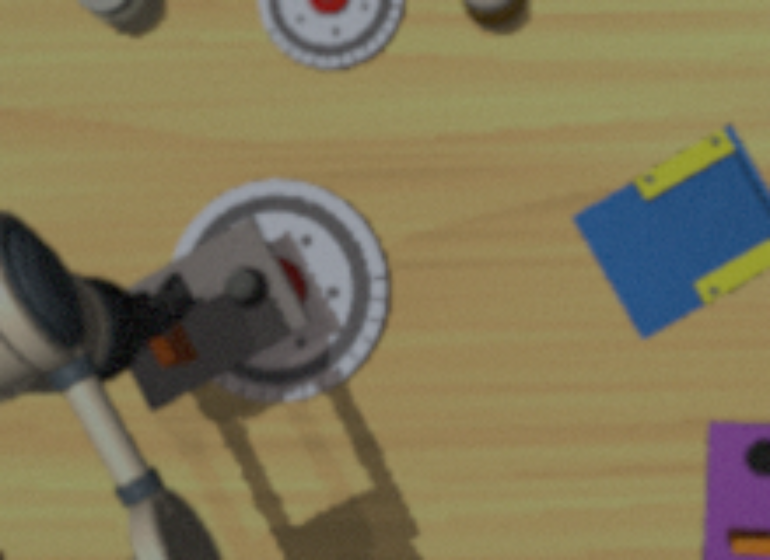

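The ball appears at (150,212) in the top view and (319.7,142.8) in the scene view. A point 10 cm above the hub should appear at (148.9,211.0) and (319.1,142.5), so the pocket is within a few mm. The arm is still, so I'm handing in.

```bash
python3 -c "
from bench import sign_off; print(sign_off())"
```

```text
the job is handed in; nothing more can be done
None
```

I drew the grey tray about 130 mm straight out of the dock by its grip. I then lifted it 110 mm and carried it to the larger turntable, and handed in at about 13.4 s while still holding it.

**Position:** in both the top and scene views the ball was within about 1.5 px of where a point 10 cm above the hub should appear, so within a few mm of it. My three estimates of the hub's x disagreed by about 5 mm (444, 448 and 449 mm). I aimed between them, which is well inside the 30 mm limit.

**Grip and ball:** the ball was in its pocket in every picture. The arm was still, and the wrist carried only about 2–3 N, which fits the tray and ball alone. The fingers read 12 mm open on the nominally 14 mm plate, and the plate did not move in them.

**Other objects:** the path stayed clear of the glue, pins, screwdriver and corner sample. I did not measure their positions again at the end. The hand-in gave no verdict.

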